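# Clear the clipboard: take the pile apart and put each thing in its place

### The arm

A 6-joint arm with a two-finger parallel gripper is mounted at the origin on the work surface. World frame = base frame: x ahead of the robot, y to its left, z up, the work surface at z = 0. Lengths are in m, angles in rad, forces in N, time in s.
With the tool pointing down it reaches from about 0.3 to 0.875 m from the base axis. Payload 6.4 kg.
Tool frame: the origin (TCP) lies at the very end of the fingers, on their centre line; the grasp point (between the pads) lies 19 mm behind it; x points along the fingers, y is the direction in which the jaws open and shut, and the axes are right-handed (so a half turn about x gives the same grasp; the last joint's range is limited). The gripper opens to 85 mm and grips with 20 to 120 N. Pads are 22 mm wide; open, the fingers measure 114 mm over their backs; the gripper's body (76 mm by 85 mm) begins 54 mm behind the grasp point. The pads swing forward as they close: fully open they stand 13 mm farther back than shut.
Start: joints at [-1.496, 0.181, 1.607, -0, 1.354, -0.206], TCP at [0.159, -0.552, 0.231] pointing down, gripper open.
Joint ranges: [-2.99, 2.99], [-0.89, 2.07], [0.3, 2.58], [-1.14, 4.28], [0, 2.63], [-3.12, 3.12]. Speed limits (rad/s): [2.57, 2.57, 3.01, 3.14, 3.14, 3.14].

### API

Orientations are given as a unit quaternion [w, x, y, z].
In Python, from bench import status, optics, hand_in gives the robot as it stands. The module is installed in compiled form; this text tells all that it offers.
- The arm moves only by the shell command python3 -m jog 'ROWS'. ROWS is JSON, one flat list of numbers, 5 for each row, row after row: the shift along the tool's x, y, z in mm, then the turn about the tool's x in degrees, then the opening in per cent of the stroke, from 0 (shut) to 100 (fully open). In form: [tx, ty, tz, yaw, gripper, tx, ty, tz, yaw, gripper, ...]. A call has exactly 5 rows; each row is the pose to reach, as a shift and turn from the pose commanded when the call began, along the tool's axes at that moment; what a row does not reach only later rows make up. A row lasts 1/10 s, in which the tool goes at most 50 mm and 8.59 degrees, less where a joint would pass 70% of its speed; a pose out of reach is approached as far as the arm can. A call with a gripper value outside its range is refused whole. The fingers move at their own pace and stop on an object; the grip force is fixed at half the most. Time passes only in rows, so rows that repeat a pose let the fingers close, or fill a call up. It gives the time, the measured TCP pose, the force and the opening at its end, in the units of the state.
- status.get_obs(): the state, without advancing time (a new reading comes with each control period).
- optics.camera(name): name is "scene" or "top"; returns the picture (480x640x3 uint8, red, green, blue); there is no depth.
- optics.get_calibration(name): a dict with "vertical_fov" (degrees; the focal length in pixels is half the picture's height over the tangent of half this angle, whatever the lens; pixels are square), "cx", "cy" (the principal point, pixels), "k1" (the pictures are not rectified: a ray, as slopes to the right and down, at radius r is drawn at 1 + k1 r^2 times it, then the intrinsics apply), "extrinsics" (4x4, takes a point from camera to world coordinates). Camera axes: x right, y up, looking along -z (the intrinsics and any distortion apply to the point x, -y, -z); pixel columns grow to the right and rows downward; lengths in m; the calibration is good to about 2 mm. A picture is of the moment at which its call begins. get_calibration takes no time and is no camera call.
- hand_in(): hands the job in, once; it reports no verdict.
The state is a dict: "time_s": time; "q": joint angles; "dq": joint speeds; "joint_efforts": joint torques, N m; "eef_pos": TCP position; "eef_rot": TCP orientation; "wrist_force": force on the tool from outside, world axes, zero at the start; "torque": the same for the moment, N m; "opening": opening from 0.0 (shut) to 1.0 (fully open).
Only numpy, scipy, OpenCV 4.12 (cv2) and the standard library are available. Lean on these libraries where they do the work, as an engineer would, in place of code of your own. Each camera call takes 0.05 s, during which the arm holds its last target. There are 200 camera calls.

### The job

Clear the pile off the clipboard from the top down: first lift the metal pencil sharpener off the tape dispenser and lay it in the small rimmed metal tray, then put the tape dispenser flat on the square terracotta tile and gently set the porcelain cup upright on the round cork coaster. Leave the wooden pencil box where it is until all that has been put away, then lay it lengthwise on the long wooden stand, between the two end stops. Put each thing right way up in the middle of its place, and do not knock over the ink bottle.

Things in the scene. Friction and masses are not known exactly. Their poses are not given: they have to be found in the camera images.
- sharpener_center (a point): Metal pencil sharpener, a steel block 32 (x) x 24 (y) x 16 (z) mm with a blade on top and the pencil hole in its -x end; loose, about 35 g; lies on top of the tape dispenser at the start. The point is its centre, 8 mm above its underside. z points up.
- tape_dispenser_center (a point): Translucent plastic hand tape dispenser lying flat, 66 (x) x 46 (y) x 20 (z) mm with flat sides, a tan tape roll seen inside and a steel cutter at its +x end; loose, about 70 g; lies on one half of the pencil box. The point is its centre, 10 mm above its underside. z points up.
- cup_center (a point): White porcelain cup without a handle, open at the top, 60 mm outside diameter from 22 mm up to its rim, narrowing to 44 mm at the foot, 55 mm high, wall 3 mm; loose, about 140 g; stands on the other half of the pencil box, about 110 mm from the dispenser, centre to centre. The point lies on its axis half-way up, 27.5 mm above the underside. z points up.
- pencil_box_center (a point): Closed dark wooden pencil box, one solid piece, 190 (x) x 58 (y) x 28 (z) mm; loose, about 180 g; lies on an aluminium clipboard (4 mm thick board fixed to the desk, spring clip up to 27 mm high at its far end, about 8 mm or more beyond the box's end) and carries the dispenser and the cup. The point is its centre, 14 mm above its underside. x is its long axis; either way round is fine.
- metal_tray: Place of the sharpener: small oblong bare metal tray with a low rim, 84 (x) x 64 (y) mm, fixed. Origin at the centre of its underside on the desk; its floor is 2 mm above the origin, the rim all round is 5 mm high and 2 mm thick.
- tile: Place of the tape dispenser: plain square terracotta tile, 95 x 95 x 7 mm, fixed. Origin at the centre of its underside; its flat top is 7 mm above the origin.
- coaster: Place of the cup: round cork coaster, 95 mm diameter, 5 mm thick, fixed. Origin at the centre of its underside; its flat top is 5 mm above the origin.
- box_stand: Place of the pencil box: long low wooden stand, 236 (x) x 84 (y) mm, fixed. Origin at the centre of its underside; its flat top is 8 mm above the origin and across each short end runs a stop 8 mm thick, 6 mm higher than that top, leaving 220 mm between the stops. x is its long axis; the long sides are open.
- ink_bottle_center (a point): Glass ink jar with a black cap, 48 mm diameter, 62 mm high, standing loose on the desk; to be left standing. The point is its centre, 31 mm above the desk. z points up.

How it is judged:
On the way, in this order (a step that is already met when the one before it is completed fails the run):
1. the sharpener lies in the metal tray while the dispenser and the pencil box are still where they were (within 30 mm) (horizontal distance between sharpener_center and metal_tray below 0.015 m and z of sharpener_center in the frame of metal_tray between 0.005 and 0.015 m and angle between sharpener_center's own z axis and vertical below 0.2 rad and distance of each of pencil_box_center, tape_dispenser_center from where it was at the start of the episode below 0.03 m), for 0.2 s.
2. the sharpener, the tape dispenser and the cup are each on their place while the pencil box is still where it was (within 30 mm) (horizontal distance between sharpener_center and metal_tray below 0.015 m and z of sharpener_center in the frame of metal_tray between 0.005 and 0.015 m and angle between each of sharpener_center, tape_dispenser_center, cup_center's own z axis and vertical below 0.2 rad and horizontal distance between tape_dispenser_center and tile below 0.015 m and z of tape_dispenser_center in the frame of tile between 0.012 and 0.022 m and horizontal distance between cup_center and coaster below 0.015 m and z of cup_center in the frame of coaster between 0.0275 and 0.0375 m and distance of pencil_box_center from where it was at the start of the episode below 0.03 m), for 0.2 s.
3. the pencil box lies on its stand (horizontal distance between pencil_box_center and box_stand below 0.015 m and z of pencil_box_center in the frame of box_stand between 0.017 and 0.027 m and angle between pencil_box_center's own z axis and vertical below 0.2 rad and angle between the x axis of pencil_box_center and the x axis of box_stand, either way round below 0.15 rad), for 0.2 s.
At the end, for the whole second after the job is handed in: Sharpener in the tray, dispenser on the tile, cup on the coaster, box on its stand: each centre within 15 mm of its place's centre, at its resting height (5 mm), right way up (0.2 rad), the box's long axis within 0.15 rad of the stand's; all at rest (all of step 3 and horizontal distance between sharpener_center and metal_tray below 0.015 m and z of sharpener_center in the frame of metal_tray between 0.005 and 0.015 m and angle between each of sharpener_center, tape_dispenser_center, cup_center's own z axis and vertical below 0.2 rad and horizontal distance between tape_dispenser_center and tile below 0.015 m and z of tape_dispenser_center in the frame of tile between 0.012 and 0.022 m and horizontal distance between cup_center and coaster below 0.015 m and z of cup_center in the frame of coaster between 0.0275 and 0.0375 m and linear speed of each of sharpener, tape_dispenser, cup, pencil_box below 0.02 m/s); the robot touches nothing.
It fails at once if the ink bottle is knocked over (tilted by more than 0.6 rad) (angle between ink_bottle_center's own z axis and vertical above 0.6 rad).
It fails at once if the porcelain cup is dropped onto the coaster (faster than 0.5 m/s within 12 mm of its resting place) (distance between cup_center and coaster below 0.045 m and linear speed of cup above 0.5 m/s).
It also fails if it takes over 128 s, if anything falls off the work surface, if the arm or the gripper's body presses on something with over 40 N, if the wrist force passes 120 N, or if a joint passes its speed limit or range.

## Working session

There is one attempt and no reset: what is moved stays moved. The work goes in short steps, Python scripts to look and compute and a shell command to move; the robot and the scene stay as the last step left them, time stands still between calls to the robot, and variables do not carry over. Pictures are saved under pics/ and viewed, on a budget of 20 in all, crops included, one or two more only if the job needs it, and the job is handed in when it is done.

```bash
mkdir -p pics
cat > h.py <<'E'
import numpy as np,cv2
from bench import status,optics
def K(n):
    c=optics.get_calibration(n);f=240/np.tan(np.radians(c['vertical_fov'])/2)
    return f,c['cx'],c['cy'],c['k1'],np.array(c['extrinsics'])
def ray(n,u,v):
    f,cx,cy,k,E=K(n);d=np.array([(u-cx)/f,(v-cy)/f]);s=d.copy()
    for _ in range(20): s=d/(1+k*(s@s))
    return E[:3,3],E[:3,:3]@np.array([s[0],-s[1],-1])
def onz(n,u,v,z):
    o,d=ray(n,u,v);return o+d*(z-o[2])/d[2]
def proj(n,p):
    f,cx,cy,k,E=K(n);q=E[:3,:3].T@(np.array(p)-E[:3,3]);s=np.array([q[0],-q[1]])/-q[2];s=s*(1+k*(s@s));return s*f+[cx,cy]
def pic(n,name):
    im=optics.camera(n)[:,:,::-1].copy();cv2.imwrite('pics/'+name,im);return im
E
python3 - <<'E'
from h import *
for n in('top','scene'):
    pic(n,n+'0.png');print(n,K(n))
o=status.get_obs();print(o['eef_pos'],o['eef_rot'],o['time_s'])
E
```

```text
top (np.float64(519.8161768629004), 324.3596406879376, 240.6020192585601, 0.010391813425369096, array([[ 0.00802484,  0.99333199, -0.11500939,  0.367267  ],
       [-0.99980138,  0.01006852,  0.01719984,  0.01144225],
       [ 0.01824312,  0.11484852,  0.99321549,  1.11997186],
       [ 0.        ,  0.        ,  0.        ,  1.        ]]))
scene (np.float64(591.6350562419326), 321.48656237176414, 234.06144572910551, -0.023308944397442584, array([[-4.89731975e-01, -6.54952967e-01,  5.75499091e-01,
         1.22543484e+00],
       [ 8.71872806e-01, -3.68368478e-01,  3.22711133e-01,
         4.03375655e-01],
       [ 6.35109990e-04,  6.59803967e-01,  7.51437503e-01,
         9.90081731e-01],
       [ 0.00000000e+00,  0.00000000e+00,  0.00000000e+00,
         1.00000000e+00]]))
[ 0.15931738 -0.55197135  0.23048698] [ 0.09839627  0.70018962  0.09949176 -0.70011003] 0.1
```

View pics/top0.png

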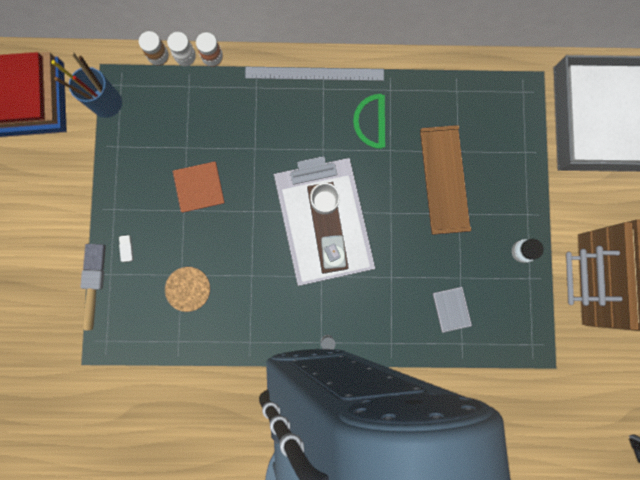

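View pics/scene0.png

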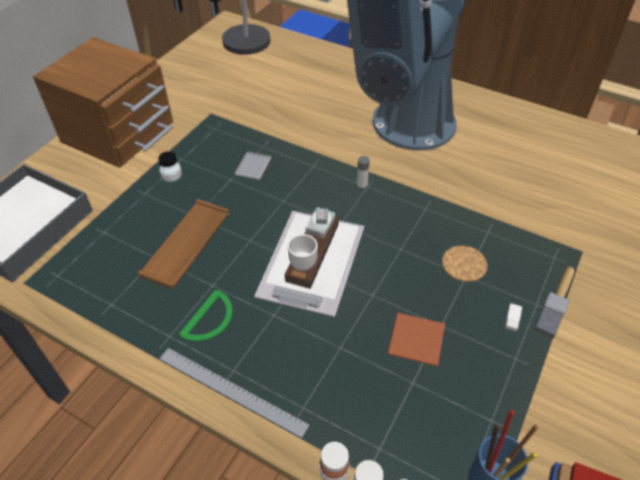

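Top view: sharpener/dispenser at about (333,252), cup (324,199), tray (452,310), tile (198,187), coaster (187,289), stand (445,180), ink (527,250). The scene view agrees. Next: masks for the places and a zoom on the pile.

Run:
```python
from h import *
im=cv2.imread('pics/top0.png');sc=cv2.imread('pics/scene0.png')
print('proj tcp',proj('top',[.159,-.552,.23]))
def obj(n,img,box,lo,hi,z,name):
    x0,y0,x1,y1=box;h=cv2.cvtColor(img,cv2.COLOR_BGR2HSV)
    m=np.zeros(img.shape[:2],np.uint8);m[y0:y1,x0:x1]=cv2.inRange(h,lo,hi)[y0:y1,x0:x1]
    c=max(cv2.findContours(m,0,1)[0],key=cv2.contourArea)
    P=np.array([onz(n,*p[0],z)[:2] for p in c]).astype(np.float32)
    r=cv2.minAreaRect(P*1000);b=cv2.boxPoints(r);e=b[1]-b[0];g=b[2]-b[1];e=e if np.hypot(*e)>np.hypot(*g) else g
    print(n,name,np.round(r[0],1),np.round(r[1],1),'long axis deg',round(np.degrees(np.arctan2(e[1],e[0]))%180,1))
obj('top',im,(160,150,235,220),(0,100,60),(14,255,255),.007,'tile')
obj('scene',sc,(380,300,460,380),(0,100,60),(14,255,255),.007,'tile')
obj('top',im,(150,255,225,325),(5,60,90),(30,255,255),.005,'coaster')
obj('scene',sc,(430,235,500,290),(5,60,90),(30,255,255),.005,'coaster')
obj('top',im,(410,115,480,245),(5,90,60),(25,255,255),.011,'stand')
obj('scene',sc,(130,190,240,295),(5,90,60),(25,255,255),.011,'stand')
obj('top',im,(425,280,480,340),(0,0,110),(180,80,255),.004,'tray')
obj('scene',sc,(230,145,275,185),(0,0,110),(180,80,255),.004,'tray')
obj('top',im,(290,170,360,280),(0,40,0),(30,255,110),.028+.004,'box')
a=cv2.resize(im[165:285,285:365],None,fx=5,fy=5,interpolation=2)
b=cv2.resize(sc[200:300,270:350],None,fx=5,fy=5,interpolation=2)
o=np.zeros((600,800,3),np.uint8);o[:,:400]=a;o[:500,400:]=b;cv2.imwrite('pics/z0.png',o)
```

```text
proj tcp [652.14355727 429.76584441]
top tile [611.8 267.3] [94.7 94.9] long axis deg 103.5
scene tile [614.7 269.9] [97.  95.3] long axis deg 13.8
top coaster [390.2 283.2] [93.5 93. ] long axis deg 1.9
scene coaster [392.2 285. ] [97.8 96.4] long axis deg 29.3
top stand [ 634.1 -269.6] [237.2  85.9] long axis deg 5.4
scene stand [ 637.8 -266.1] [241.6  89.7] long axis deg 5.7
top tray [ 352.  -281.3] [87.6 67.1] long axis deg 12.9
scene tray [ 354.8 -279.5] [87.7 67.7] long axis deg 13.0
top box [501.1 -17. ] [143.1  53.9] long axis deg 10.2
```

View pics/z0.png

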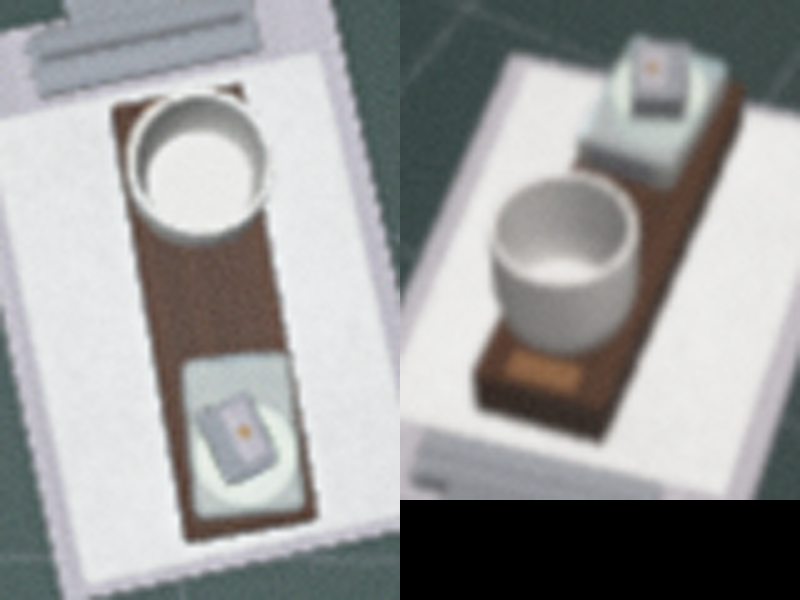

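```bash
cat >> h.py <<'E'
from scipy.spatial.transform import Rotation as Ro
def delta(x,y,z,jaw):
    "shift mm + yaw deg for the tool to TCP x,y,z (mm), jaw axis at world angle jaw (mod 180)"
    o=status.get_obs();w=o['eef_rot'];R=Ro.from_quat([w[1],w[2],w[3],w[0]]).as_matrix()
    t=R.T@(np.array([x,y,z])-1000*np.array(o['eef_pos']))
    cur=np.degrees(np.arctan2(R[1,1],R[0,1]));d=(jaw-cur+90)%180-90
    print('shift',np.round(t,1),'yaw',round(-d,1),'(or',round(-d-np.sign(-d)*180,1),') jaw now',round(cur,1),'q6',round(o['q'][5],2),'t',round(o['time_s'],2),'xaxis',np.round(R[:,0],3),'tcp',np.round(1000*np.array(o['eef_pos']),1),'F',np.round(o['wrist_force'],1),'open',round(o['opening'],3))
E
python3 - <<'E'
from h import *
T=lambda p,z:onz('top',285+p[0]/5,165+p[1]/5,z)[:2]*1000
S=lambda p,z:onz('scene',270+(p[0]-400)/5,200+p[1]/5,z)[:2]*1000
ang=lambda a,b:np.degrees(np.arctan2(*(b-a)[::-1]))%180
def show(n,c,z,F=T):
    P=[F(p,z) for p in c];print(n,np.round(np.mean(P,0),1),[np.round(p) for p in P],[round(ang(P[i],P[(i+1)%len(P)]),1) for i in range(len(P))] if len(P)>1 else '')
show('sharp',[(203,410),(252,392),(277,463),(225,483)],.068)
show('sharpS',[(635,38),(690,42),(687,98),(635,95)],.068,S)
show('disp',[(182,358),(290,352),(305,515),(195,520)],.052)
show('box',[(112,105),(243,85),(317,518),(187,540)],.032)
show('cup',[(197,165)],.087);show('cupS',[(567,235)],.087,S)
delta(438,-17,200,90)
E
```

```text
sharp [465.1 -24.2] [array([476.,  -9.]), array([484., -29.]), array([455., -40.]), array([446., -19.])] [np.float64(110.8), np.float64(19.6), np.float64(111.6), np.float64(17.1)]
sharpS [467.6 -19.5] [array([458., -38.]), array([448., -16.]), array([478.,  -2.]), array([487., -22.])] [np.float64(113.6), np.float64(26.7), np.float64(114.9), np.float64(29.6)]
disp [467.  -26.3] [array([499.,  -1.]), array([502., -46.]), array([435., -52.]), array([432.,  -7.])] [np.float64(93.8), np.float64(5.4), np.float64(93.1), np.float64(5.1)]
box [522.3 -14.6] [array([610.,  30.]), array([619., -26.]), array([435., -58.]), array([425.,  -4.])] [np.float64(99.5), np.float64(9.9), np.float64(100.1), np.float64(10.3)]
cup [573.5  -5.8] [array([573.,  -6.])] 
cupS [581.4   0.9] [array([581.,   1.])] 
shift [  31.3 -436.8 -416. ] yaw 16.1 (or -163.9 ) jaw now -73.9 q6 -0.21 t 0.1 xaxis [-0.     0.002 -1.   ] tcp [ 159.3 -552.   230.5] F [-0.5 -0.4  0.4] open 0.996
```

Run:
```python
from h import *
delta(466,-22,140,112)
```

```text
shift [  91.3 -424.1 -441.5] yaw -5.9 (or 174.1 ) jaw now -73.9 q6 -0.21 t 0.1 xaxis [-0.     0.002 -1.   ] tcp [ 159.3 -552.   230.5] F [-0.5 -0.4  0.4] open 0.996
```

```bash
python3 -m jog '[0,-32,-33,-2,100,0,-64,-66,-4,100,0,-96,-99,-6,100,0,-128,-132,-6,80,0,-160,-165,-6,60]'
python3 -m jog '[0,-32,-33,0,60,0,-64,-66,0,60,0,-96,-99,0,60,0,-128,-132,0,60,0,-160,-165,0,60]'
python3 - <<'E'
from h import *
delta(466,-22,140,112)
E
```

```text
time_s: 0.6
eef_pos: [0.274, -0.3511, 0.2309]
eef_rot: [0.135, 0.694, 0.135, -0.694]
wrist_force: [0.9, 0.6, 0.3]
opening: 0.69
time_s: 1.1
eef_pos: [0.3665, -0.1409, 0.2312]
eef_rot: [0.135, 0.694, 0.135, -0.694]
wrist_force: [1.0, 0.2, -0.2]
opening: 0.603
shift [  91.2  -72.8 -136.9] yaw 0.1 (or -179.9 ) jaw now -67.9 q6 0.51 t 1.1 xaxis [ 0. -0. -1.] tcp [ 366.5 -140.9  231.2] F [ 1.   0.2 -0.2] open 0.603
```

```bash
python3 -m jog '[20,-25,-46,0,60,40,-49,-92,0,60,65,-73,-137,0,60,91,-73,-137,0,60,91,-73,-137,0,60]'
python3 - <<'E'
from h import *
delta(466,-22,55,112)
a=pic('top','t1.png');b=pic('scene','s1.png')
o=np.zeros((600,800,3),np.uint8);o[:,:400]=cv2.resize(a[165:285,285:365],None,fx=5,fy=5,interpolation=2)
o[:,400:]=cv2.resize(b[150:300,270:370],None,fx=4,fy=4,interpolation=2);cv2.imwrite('pics/z1.png',o)
E
```

```text
time_s: 1.6
eef_pos: [0.4632, -0.0206, 0.1357]
eef_rot: [-0.135, -0.691, -0.138, 0.697]
wrist_force: [-0.6, 0.8, -0.3]
opening: 0.603
shift [80.7  2.9 -2.6] yaw 0.3 (or -179.7 ) jaw now -67.7 q6 0.88 t 1.6 xaxis [-0.009  0.003 -1.   ] tcp [463.2 -20.6 135.7] F [-0.6  0.8 -0.3] open 0.603
```

View pics/z1.png

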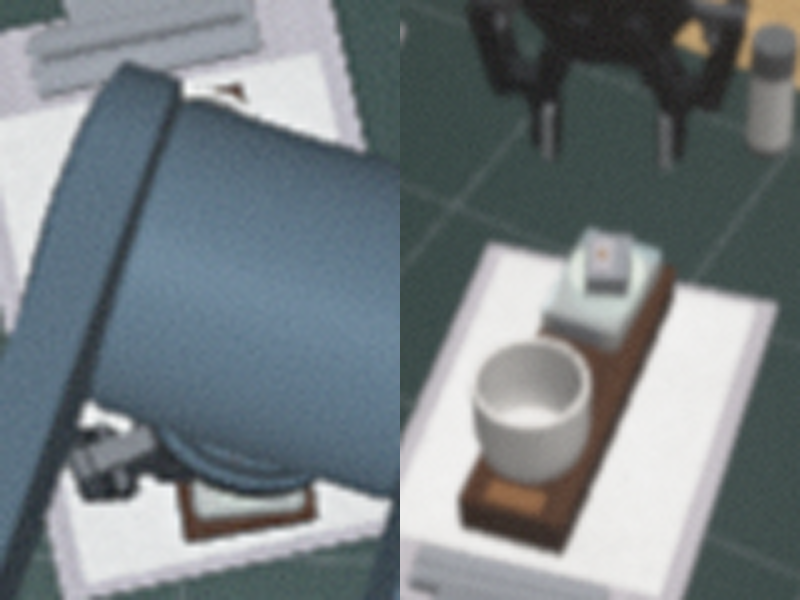

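Scene crop: open fingers (tips at (307,190) and (337,193) in full pixels) straddle the line above the sharpener (322,213). Descending.

```bash
python3 -m jog '[0,0,0,0,60,20,0,0,0,60,40,0,0,0,60,60,0,0,0,60,72,0,0,0,60]'
python3 - <<'E'
from h import *
delta(466,-22,55,112)
b=pic('scene','s2.png')
cv2.imwrite('pics/z2.png',cv2.resize(b[150:270,270:370],None,fx=5,fy=5,interpolation=2))
E
```

```text
time_s: 2.2
eef_pos: [0.466, -0.0248, 0.0687]
eef_rot: [0.135, 0.695, 0.134, -0.694]
wrist_force: [-0.8, -0.1, 0.5]
opening: 0.602
shift [13.7 -2.6 -1.1] yaw -0.0 (or 180.0 ) jaw now -68.0 q6 0.88 t 2.2 xaxis [ 0.001 -0.001 -1.   ] tcp [466.  -24.8  68.7] F [-0.8 -0.1  0.5] open 0.602
```

View pics/z2.png

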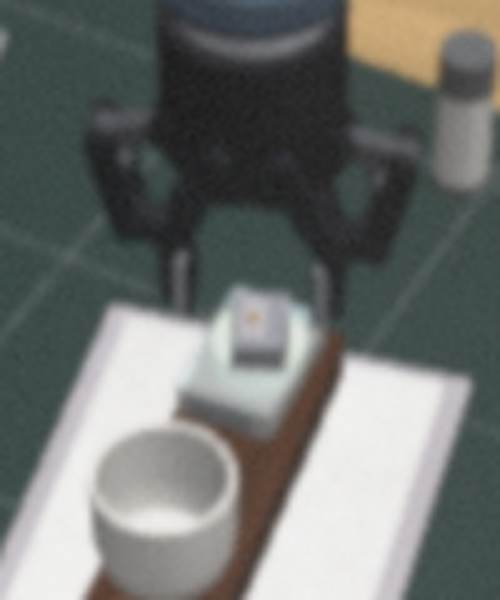

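Fingers straddle the sharpener, tips' midpoint (252,312) vs its top centre (260,315) in the crop.

```bash
python3 -m jog '[6,-2,-1,0,60,12,-2,-1,0,60,12,-2,-1,0,60,12,-2,-1,0,10,12,-2,-1,0,10]'
python3 -m jog '[0,0,0,0,10,0,0,0,0,10,0,0,0,0,10,0,0,0,0,10,0,0,0,0,10]'
python3 -m jog '[-10,0,0,0,10,-35,0,0,0,10,-60,0,0,0,10,-85,0,0,0,10,-85,0,0,0,10]'
python3 - <<'E'
from h import *
delta(353.5,-280.5,60,13)
b=pic('scene','s3.png')
cv2.imwrite('pics/z3.png',cv2.resize(b[130:270,270:370],None,fx=4,fy=4,interpolation=2))
E
```

```text
time_s: 2.75
eef_pos: [0.4664, -0.0214, 0.0568]
eef_rot: [0.136, 0.694, 0.135, -0.694]
wrist_force: [-2.2, -0.1, 21.1]
opening: 0.272
time_s: 3.25
eef_pos: [0.4666, -0.0215, 0.0571]
eef_rot: [0.136, 0.694, 0.135, -0.694]
wrist_force: [-1.8, -0.4, 5.2]
opening: 0.262
time_s: 3.75
eef_pos: [0.4685, -0.022, 0.1452]
eef_rot: [0.137, 0.696, 0.134, -0.692]
wrist_force: [1.1, -0.6, -0.4]
opening: 0.263
shift [ 85.  195.9 204.2] yaw -80.9 (or 99.1 ) jaw now -67.9 q6 0.88 t 3.75 xaxis [ 0.007 -0.002 -1.   ] tcp [468.5 -22.  145.2] F [ 1.1 -0.6 -0.4] open 0.263
```

View pics/z3.png

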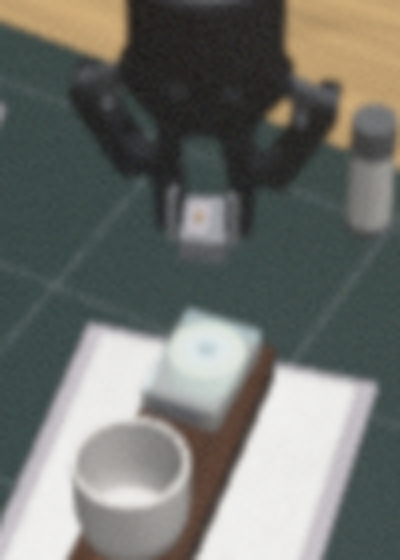

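Sharpener held level, dispenser undisturbed.

```bash
python3 -m jog '[0,20,21,-8,10,0,45,47,-16,10,0,70,73,-24,10,0,95,99,-32,10,0,120,125,-40,10]'
python3 -m jog '[0,0,0,-8,10,0,0,0,-16,10,0,0,0,-24,10,0,0,0,-32,10,0,0,0,-41,10]'
python3 -m jog '[0,0,0,0,10,0,0,0,0,10,0,0,0,0,10,0,0,0,0,10,0,0,0,0,10]'
python3 - <<'E'
from h import *
delta(353.5,-280.5,40,13)
E
```

```text
time_s: 4.3
eef_pos: [0.3948, -0.1779, 0.1402]
eef_rot: [-0.363, -0.606, -0.364, 0.607]
wrist_force: [0.9, 0.3, 0.3]
opening: 0.264
time_s: 4.8
eef_pos: [0.3954, -0.1769, 0.1401]
eef_rot: [0.551, 0.443, 0.552, -0.443]
wrist_force: [0.5, 0.4, -0.4]
opening: 0.261
time_s: 5.3
eef_pos: [0.3962, -0.1775, 0.1412]
eef_rot: [0.55, 0.444, 0.55, -0.444]
wrist_force: [-0.5, 1.0, -0.7]
opening: 0.26
shift [101.2 -63.4  91.8] yaw -0.9 (or 179.1 ) jaw now 12.1 q6 -0.91 t 5.3 xaxis [-0.  0. -1.] tcp [ 396.2 -177.5  141.2] F [-0.5  1.  -0.7] open 0.26
```

```bash
python3 -m jog '[10,-20,30,0,10,40,-42,61,0,10,70,-63,92,0,10,95,-63,92,0,10,101,-63,92,0,10]'
python3 -m jog '[0,0,0,0,10,0,0,0,0,10,0,0,0,0,10,0,0,0,0,10,0,0,0,0,10]'
python3 - <<'E'
from h import *
delta(353.5,-280.5,8,13)
b=pic('scene','s4.png')
cv2.imwrite('pics/z4.png',cv2.resize(b[100:200,200:320],None,fx=5,fy=5,interpolation=2))
E
```

```text
time_s: 5.8
eef_pos: [0.3522, -0.2798, 0.0378]
eef_rot: [0.548, 0.445, 0.551, -0.444]
wrist_force: [-0.9, 0.6, -0.9]
opening: 0.262
time_s: 6.3
eef_pos: [0.3547, -0.2809, 0.0411]
eef_rot: [0.551, 0.444, 0.55, -0.444]
wrist_force: [-0.5, 0.1, 0.3]
opening: 0.268
shift [33.1 -1.1 -0.7] yaw -0.8 (or 179.2 ) jaw now 12.2 q6 -1.15 t 6.3 xaxis [ 0.001 -0.001 -1.   ] tcp [ 354.7 -280.9   41.1] F [-0.5  0.1  0.3] open 0.268
```

View pics/z4.png

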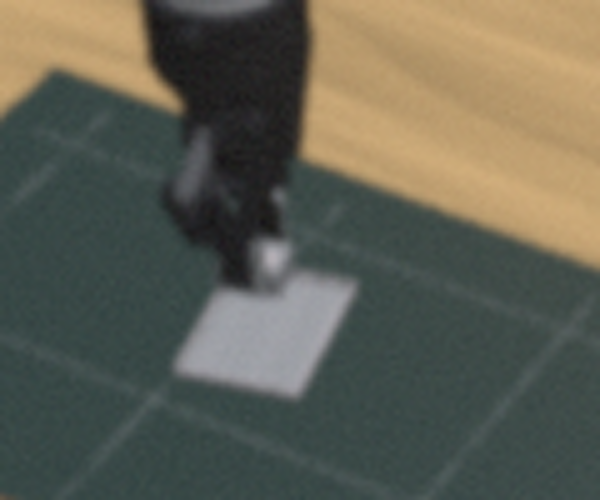

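Sharpener hovers in line above the tray (tray centre about (267,335) in the crop). Lowering.

```bash
python3 -m jog '[10,-1,-1,0,10,20,-1,-1,0,10,27,-1,-1,0,10,30,-1,-1,0,10,32,-1,-1,0,10]'
python3 -m jog '[0,0,0,0,10,1,0,0,0,10,2,0,0,0,10,2,0,0,0,10,2,0,0,0,10]'
```

```text
time_s: 6.85
eef_pos: [0.3526, -0.2796, 0.0075]
eef_rot: [0.55, 0.444, 0.551, -0.444]
wrist_force: [0.0, 0.1, 0.3]
opening: 0.26
time_s: 7.35
eef_pos: [0.3531, -0.2802, 0.0071]
eef_rot: [0.55, 0.444, 0.55, -0.444]
wrist_force: [-1.9, 1.3, 6.1]
opening: 0.263
```

```bash
python3 -m jog '[0,0,0,0,40,0,0,0,0,40,0,0,0,0,40,0,0,0,0,42,0,0,0,0,42]'
python3 -m jog '[-10,0,0,0,42,-40,0,0,0,42,-80,0,0,0,70,-120,0,0,0,90,-140,0,0,0,90]'
python3 - <<'E'
from h import *
delta(468,-25,120,95)
b=pic('scene','s5.png');a=pic('top','t5.png')
o=np.zeros((600,800,3),np.uint8);o[:400,:400]=cv2.resize(b[120:200,210:290],None,fx=5,fy=5,interpolation=2)
o[:400,400:]=cv2.resize(a[270:350,410:490],None,fx=5,fy=5,interpolation=2);cv2.imwrite('pics/z5.png',o)
E
```

```text
time_s: 7.85
eef_pos: [0.3529, -0.2799, 0.0062]
eef_rot: [0.55, 0.444, 0.55, -0.444]
wrist_force: [0.5, 0.3, 0.2]
opening: 0.42
time_s: 8.35
eef_pos: [0.354, -0.2813, 0.1506]
eef_rot: [0.552, 0.444, 0.548, -0.445]
wrist_force: [0.6, -0.1, 0.3]
opening: 0.898
shift [  29.8  165.4 -226.7] yaw -82.8 (or 97.2 ) jaw now 12.2 q6 -1.15 t 8.35 xaxis [ 0.003 -0.005 -1.   ] tcp [ 354.  -281.3  150.6] F [ 0.6 -0.1  0.3] open 0.898
```

View pics/z5.png

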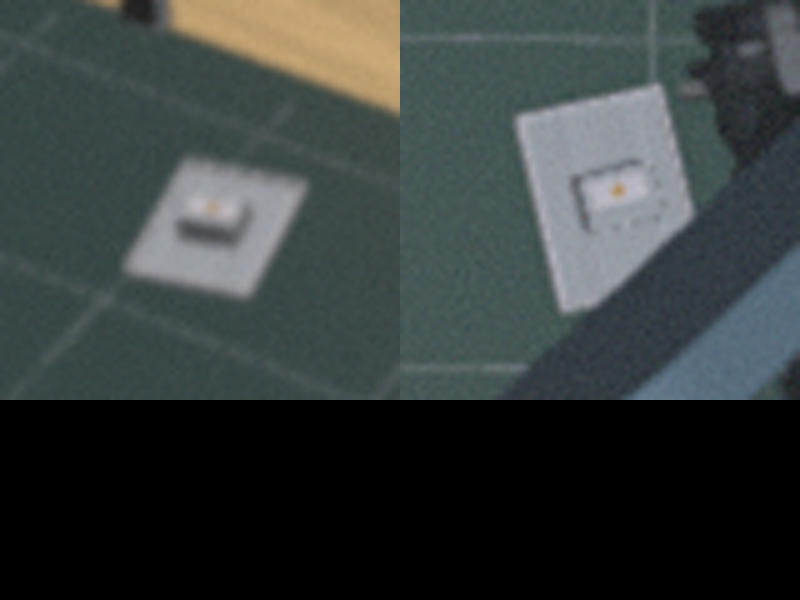

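Sharpener lies flat in the tray's middle (crop (213,228) vs tray centre (217,228)). Next the dispenser.

```bash
python3 -m jog '[0,25,-34,8,100,0,50,-68,16,100,0,75,-102,24,100,0,100,-136,32,100,0,120,-165,40,100]'
python3 -m jog '[0,0,0,8,100,0,0,0,16,100,0,0,0,24,100,0,0,0,32,100,0,0,0,40,100]'
python3 -m jog '[0,0,0,8,90,0,0,0,17,90,0,0,0,17,90,0,0,0,17,90,0,0,0,17,90]'
python3 - <<'E'
from h import *
delta(468,-25,75,95)
E
```

```text
time_s: 8.95
eef_pos: [0.4335, -0.0963, 0.1456]
eef_rot: [-0.376, -0.598, -0.377, 0.599]
wrist_force: [0.4, -0.7, 0.4]
opening: 1.001
time_s: 9.45
eef_pos: [0.4329, -0.0977, 0.1453]
eef_rot: [-0.148, -0.691, -0.149, 0.692]
wrist_force: [-0.4, -0.1, 1.1]
opening: 1.002
time_s: 9.95
eef_pos: [0.4334, -0.0981, 0.1459]
eef_rot: [-0.048, -0.705, -0.048, 0.706]
wrist_force: [-0.6, -0.8, 0.4]
opening: 0.898
shift [ 71.  -67.7 -44.2] yaw 2.8 (or -177.2 ) jaw now -82.2 q6 0.94 t 9.95 xaxis [-0.001  0.    -1.   ] tcp [433.4 -98.1 145.9] F [-0.6 -0.8  0.4] open 0.898
```

```bash
python3 -m jog '[0,-25,-15,3,90,10,-50,-30,3,90,30,-68,-44,3,90,60,-68,-44,3,90,71,-68,-44,3,90]'
python3 - <<'E'
from h import *
delta(468,-25,36,95)
b=pic('scene','s6.png')
cv2.imwrite('pics/z6.png',cv2.resize(b[170:280,270:370],None,fx=5,fy=5,interpolation=2))
E
```

```text
time_s: 10.45
eef_pos: [0.4665, -0.0238, 0.0729]
eef_rot: [-0.029, -0.705, -0.03, 0.708]
wrist_force: [-1.2, -0.1, 0.1]
opening: 0.897
shift [36.8  1.4 -1.5] yaw -0.2 (or 179.8 ) jaw now -85.2 q6 1.18 t 10.45 xaxis [-0.004  0.001 -1.   ] tcp [466.5 -23.8  72.9] F [-1.2 -0.1  0.1] open 0.897
```

View pics/z6.png

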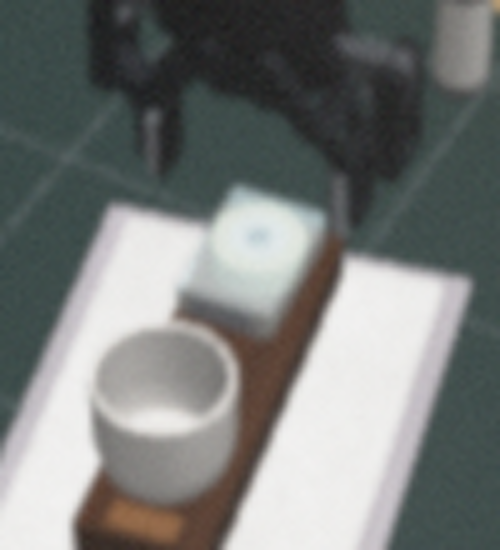

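Fingers straddle the dispenser symmetrically. Descend and grip.

```bash
python3 -m jog '[8,1,-1,0,90,18,1,-1,0,90,28,1,-1,0,90,36,1,-1,0,90,36,1,-1,0,90]'
python3 -m jog '[0,0,0,0,75,0,0,0,0,60,0,0,0,0,40,0,0,0,0,40,0,0,0,0,40]'
python3 -m jog '[0,0,0,0,40,0,0,0,0,40,0,0,0,0,40,0,0,0,0,40,-5,0,0,0,40]'
python3 -m jog '[-20,0,0,0,40,-45,0,0,0,40,-70,0,0,0,40,-95,0,0,0,40,-95,0,0,0,40]'
python3 - <<'E'
from h import *
delta(613,268.5,130,104)
b=pic('scene','s7.png')
cv2.imwrite('pics/z7.png',cv2.resize(b[150:310,270:370],None,fx=4,fy=4,interpolation=2))
E
```

```text
time_s: 11.0
eef_pos: [0.4684, -0.0258, 0.0382]
eef_rot: [-0.028, -0.706, -0.029, 0.707]
wrist_force: [-0.7, 0.6, -0.7]
opening: 0.903
time_s: 11.5
eef_pos: [0.47, -0.0261, 0.0401]
eef_rot: [0.029, 0.707, 0.028, -0.706]
wrist_force: [-1.9, 0.6, 6.1]
opening: 0.517
time_s: 12.0
eef_pos: [0.469, -0.0258, 0.0443]
eef_rot: [-0.029, -0.706, -0.029, 0.707]
wrist_force: [0.5, -0.5, -0.9]
opening: 0.518
time_s: 12.5
eef_pos: [0.4717, -0.0266, 0.1429]
eef_rot: [0.029, 0.709, 0.028, -0.704]
wrist_force: [0.7, 0.6, -0.4]
opening: 0.519
shift [  13.2 -282.7 -164.6] yaw -9.4 (or 170.6 ) jaw now -85.4 q6 1.18 t 12.5 xaxis [ 0.007 -0.002 -1.   ] tcp [471.7 -26.6 142.9] F [ 0.7  0.6 -0.4] open 0.519
```

View pics/z7.png

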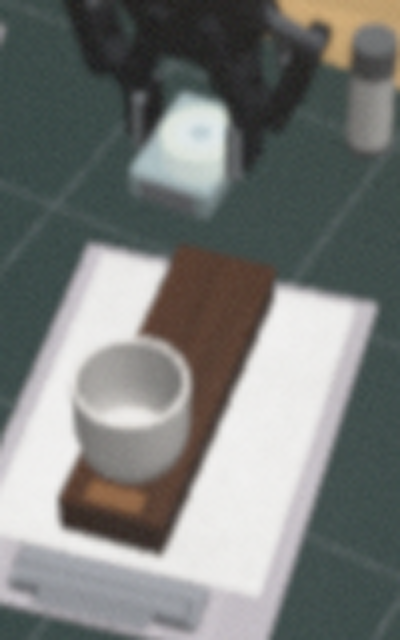

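Dispenser held level; box and cup unmoved. Moving to the tile.

```bash
python3 -m jog '[0,-38,-22,-3,40,0,-76,-44,-6,40,0,-114,-66,-9,40,0,-152,-88,-9,40,0,-190,-110,-9,40]'
python3 -m jog '[0,0,0,0,40,0,0,0,0,40,0,0,0,0,40,0,0,0,0,40,0,0,0,0,40]'
python3 - <<'E'
from h import *
delta(613.5,268.5,60,104)
E
```

```text
time_s: 13.05
eef_pos: [0.563, 0.1739, 0.1373]
eef_rot: [-0.084, -0.701, -0.084, 0.703]
wrist_force: [1.9, -0.6, -1.1]
opening: 0.517
time_s: 13.55
eef_pos: [0.5634, 0.1713, 0.1393]
eef_rot: [-0.083, -0.702, -0.083, 0.702]
wrist_force: [0.5, 0.1, -1.8]
opening: 0.516
shift [ 79.2 -82.8 -71.5] yaw -0.5 (or 179.5 ) jaw now -76.5 q6 1.43 t 13.55 xaxis [-0. -0. -1.] tcp [563.4 171.3 139.3] F [ 0.5  0.1 -1.8] open 0.516
```

```bash
python3 -m jog '[0,-28,-24,0,40,10,-56,-48,0,40,40,-83,-72,0,40,70,-83,-72,0,40,79,-83,-72,0,40]'
python3 -m jog '[0,0,0,0,40,0,0,0,0,40,0,0,0,0,40,0,0,0,0,40,0,0,0,0,40]'
python3 - <<'E'
from h import *
delta(613.5,268.5,15,104)
b=pic('scene','s8.png')
cv2.imwrite('pics/z8.png',cv2.resize(b[270:400,360:480],None,fx=4,fy=4,interpolation=2))
E
```

```text
time_s: 14.05
eef_pos: [0.6115, 0.2694, 0.0563]
eef_rot: [-0.084, -0.7, -0.084, 0.704]
wrist_force: [-0.4, -1.5, -1.5]
opening: 0.519
time_s: 14.55
eef_pos: [0.6148, 0.2699, 0.0617]
eef_rot: [0.084, 0.703, 0.084, -0.701]
wrist_force: [0.4, 0.1, -0.9]
opening: 0.52
shift [46.7  1.   1.7] yaw -0.4 (or 179.6 ) jaw now -76.4 q6 1.57 t 14.55 xaxis [ 0.002  0.    -1.   ] tcp [614.8 269.9  61.7] F [ 0.4  0.1 -0.9] open 0.52
```

View pics/z8.png

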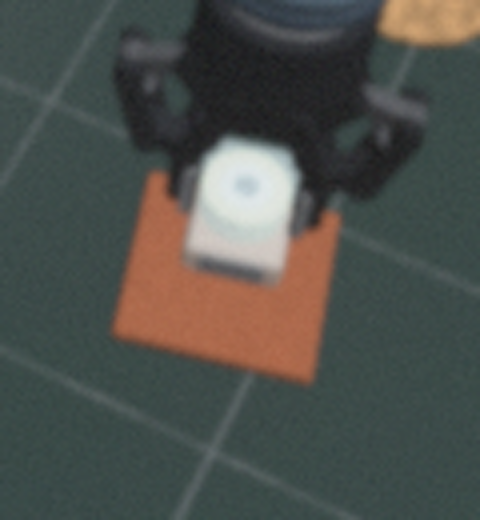

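```bash
python3 -m jog '[15,1,1,0,40,30,1,1,0,40,40,1,1,0,40,44,1,1,0,40,44,1,1,0,40]'
python3 -m jog '[1,0,0,0,40,2,0,0,0,40,2,0,0,0,40,2,0,0,0,40,2,0,0,0,40]'
```

```text
time_s: 15.1
eef_pos: [0.6124, 0.2686, 0.0154]
eef_rot: [-0.084, -0.701, -0.084, 0.703]
wrist_force: [-0.4, 0.3, -0.3]
opening: 0.515
time_s: 15.6
eef_pos: [0.6128, 0.2687, 0.0152]
eef_rot: [-0.084, -0.702, -0.084, 0.703]
wrist_force: [-6.8, -2.8, 11.9]
opening: 0.518
```

```bash
python3 -m jog '[0,0,0,0,65,0,0,0,0,70,0,0,0,0,70,0,0,0,0,70,0,0,0,0,70]'
python3 -m jog '[-10,0,0,0,70,-40,0,0,0,80,-80,0,0,0,100,-120,0,0,0,100,-140,0,0,0,100]'
python3 - <<'E'
from h import *
delta(577,-2.5,155,100)
a=pic('top','t9.png');b=pic('scene','s9.png')
o=np.zeros((600,800,3),np.uint8);o[:,:400]=cv2.resize(b[200:350,260:360],None,fx=4,fy=4,interpolation=2)
o[:500,400:]=cv2.resize(b[290:390,370:450],None,fx=5,fy=5,interpolation=2);cv2.imwrite('pics/z9.png',o)
E
```

```text
time_s: 16.1
eef_pos: [0.6132, 0.2688, 0.014]
eef_rot: [-0.084, -0.702, -0.084, 0.702]
wrist_force: [-0.2, 0.3, 0.9]
opening: 0.702
time_s: 16.6
eef_pos: [0.6154, 0.2693, 0.1599]
eef_rot: [0.084, 0.704, 0.084, -0.7]
wrist_force: [0.6, -0.5, 0.9]
opening: 1.001
shift [  4.2 255.1 101.4] yaw 3.6 (or -176.4 ) jaw now -76.4 q6 1.57 t 16.6 xaxis [ 0.007  0.002 -1.   ] tcp [615.4 269.3 159.9] F [ 0.6 -0.5  0.9] open 1.001
```

View pics/z9.png

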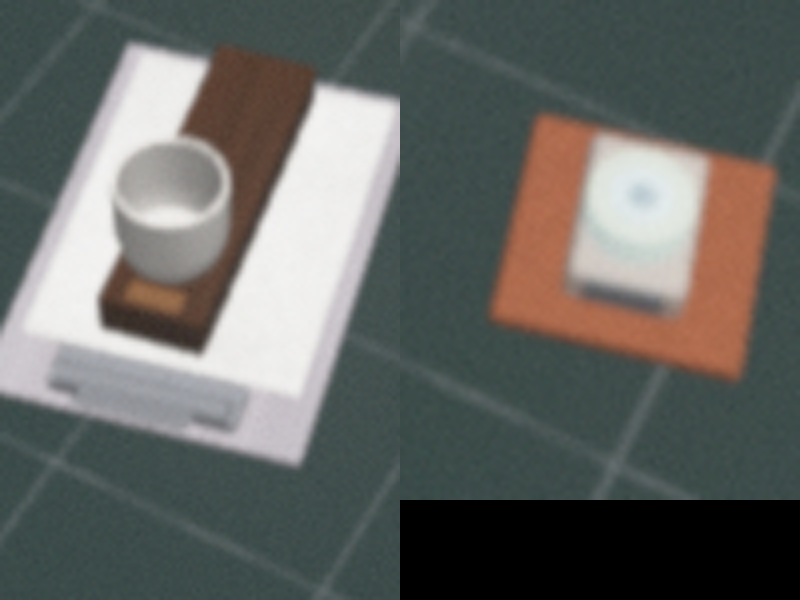

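Dispenser sits mid-tile (base centre ≈(638,246) vs tile (635,247) in crop). Now the cup.

```bash
python3 -m jog '[0,42,17,3,100,0,85,34,4,100,0,128,51,4,100,0,170,68,4,100,0,213,85,4,100]'
python3 -m jog '[0,0,0,0,100,0,0,0,0,100,0,0,0,0,100,0,0,0,0,100,0,0,0,0,100]'
python3 - <<'E'
from h import *
delta(577,-3,100,100)
E
```

```text
time_s: 17.2
eef_pos: [0.5795, 0.0403, 0.1532]
eef_rot: [-0.059, -0.704, -0.06, 0.705]
wrist_force: [-0.3, -0.0, -0.2]
opening: 0.998
time_s: 17.7
eef_pos: [0.5808, 0.0431, 0.1541]
eef_rot: [-0.06, -0.704, -0.06, 0.705]
wrist_force: [0.2, -0.0, 0.4]
opening: 1.005
shift [54.1 44.8 11.5] yaw -0.3 (or 179.7 ) jaw now -80.3 q6 1.27 t 17.7 xaxis [-0.  0. -1.] tcp [580.8  43.1 154.1] F [ 0.2 -0.   0.4] open 1.005
```

```bash
python3 -m jog '[0,22,6,0,100,5,45,12,0,100,30,45,12,0,100,52,45,12,0,100,52,45,12,0,100]'
python3 -m jog '[0,0,0,0,100,0,0,0,0,100,0,0,0,0,100,0,0,0,0,100,0,0,0,0,100]'
python3 - <<'E'
from h import *
delta(577,-3,47,100)
b=pic('scene','s10.png')
cv2.imwrite('pics/z10.png',cv2.resize(b[180:300,250:370],None,fx=5,fy=5,interpolation=2))
E
```

```text
time_s: 18.2
eef_pos: [0.5741, -0.0035, 0.0991]
eef_rot: [-0.059, -0.702, -0.06, 0.707]
wrist_force: [-1.3, 0.6, -0.5]
opening: 0.996
time_s: 18.7
eef_pos: [0.577, -0.0046, 0.1029]
eef_rot: [0.059, 0.705, 0.059, -0.704]
wrist_force: [-1.2, 0.4, -0.1]
opening: 0.995
shift [55.9 -1.6 -0.3] yaw -0.4 (or 179.6 ) jaw now -80.4 q6 1.19 t 18.7 xaxis [ 0.001 -0.    -1.   ] tcp [577.   -4.6 102.9] F [-1.2  0.4 -0.1] open 0.995
```

View pics/z10.png

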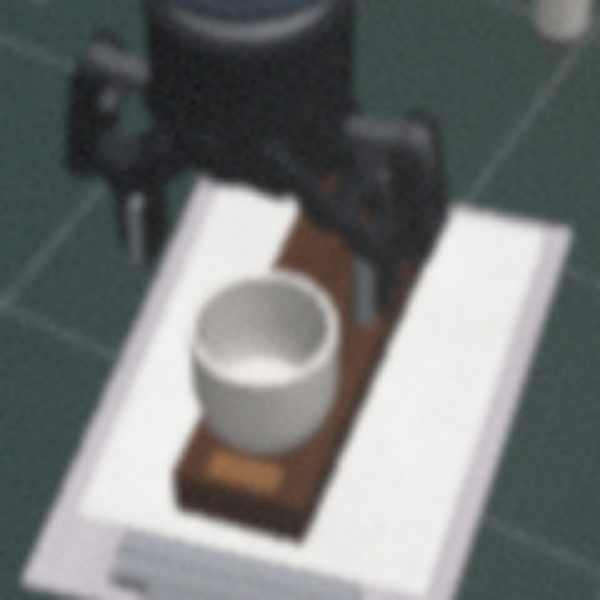

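Run:
```python
from h import *
f=lambda p:(proj('scene',np.array(p)/1000)-[250,180])*5
a=f([577,-4.6,116]);b=f([577,-4.6,87]);print('tip pred',a,'rim pred',b,'corrected rim pred',b+np.array([256,292])-a)
print('px per +5mm x',f([582,-4.6,87])-b,'px per +5mm y',f([577,.4,87])-b)
im=cv2.imread('pics/t9.png');o=cv2.resize(im[165:285,280:370],None,fx=5,fy=5,interpolation=2);cv2.imwrite('pics/z9t.png',o)
```

```text
tip pred [258.88788505 274.74545282] rim pred [260.65704471 322.49102337] corrected rim pred [257.76915967 339.74557055]
px per +5mm x [-6.37075692  8.33225006] px per +5mm y [10.77889567  4.68154464]
```

```bash
python3 -m jog '[10,-1,2,0,100,25,-1,2,0,100,40,-1,2,0,100,52,-1,2,0,100,55,-1,2,0,100]'
python3 -m jog '[0,0,0,0,85,0,0,0,0,75,0,0,0,0,60,0,0,0,0,60,0,0,0,0,60]'
python3 -m jog '[0,0,0,0,60,0,0,0,0,60,0,0,0,0,60,0,0,0,0,60,-5,0,0,0,60]'
python3 -m jog '[-15,0,0,0,60,-35,0,0,0,60,-60,0,0,0,60,-85,0,0,0,60,-85,0,0,0,60]'
python3 - <<'E'
from h import *
delta(391,284,130,104)
b=pic('scene','s11.png')
cv2.imwrite('pics/z11.png',cv2.resize(b[150:300,250:370],None,fx=4,fy=4,interpolation=2))
E
```

```text
time_s: 19.25
eef_pos: [0.5726, -0.0036, 0.0445]
eef_rot: [-0.059, -0.703, -0.06, 0.706]
wrist_force: [-0.6, -1.0, -0.0]
opening: 0.996
time_s: 19.75
eef_pos: [0.5753, -0.0041, 0.0483]
eef_rot: [0.06, 0.705, 0.059, -0.704]
wrist_force: [0.2, -0.4, 3.8]
opening: 0.694
time_s: 20.25
eef_pos: [0.5738, -0.0039, 0.0518]
eef_rot: [-0.059, -0.704, -0.059, 0.705]
wrist_force: [-0.4, 0.3, -1.2]
opening: 0.696
time_s: 20.75
eef_pos: [0.577, -0.0045, 0.1419]
eef_rot: [0.06, 0.707, 0.059, -0.702]
wrist_force: [0.8, -0.3, -0.7]
opening: 0.697
shift [  10.1 -315.6  135.2] yaw -4.4 (or 175.6 ) jaw now -80.4 q6 1.19 t 20.75 xaxis [ 0.007 -0.002 -1.   ] tcp [577.   -4.5 141.9] F [ 0.8 -0.3 -0.7] open 0.697
```

View pics/z11.png

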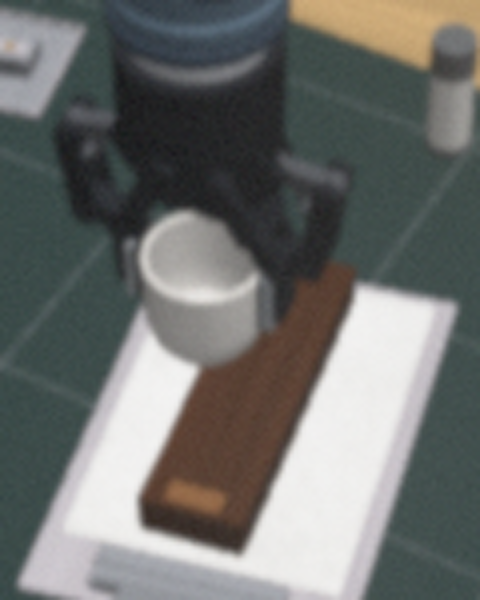

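Cup held upright between the pads. Over to the coaster.

```bash
python3 -m jog '[0,-25,11,-2,60,0,-60,26,-4,60,0,-95,41,-4,60,0,-130,56,-4,60,0,-160,69,-4,60]'
python3 -m jog '[0,-35,15,0,60,0,-70,30,0,60,0,-105,45,0,60,0,-130,56,0,60,0,-145,62,0,60]'
python3 -m jog '[0,0,0,0,60,0,0,0,0,60,0,0,0,0,60,0,0,0,0,60,0,0,0,0,60]'
python3 - <<'E'
from h import *
delta(391,284,60,104)
E
```

```text
time_s: 21.3
eef_pos: [0.4772, 0.1434, 0.1358]
eef_rot: [-0.084, -0.701, -0.084, 0.703]
wrist_force: [0.5, 0.2, -0.9]
opening: 0.697
time_s: 21.8
eef_pos: [0.3824, 0.2695, 0.1359]
eef_rot: [-0.085, -0.701, -0.084, 0.703]
wrist_force: [0.3, -0.7, -1.0]
opening: 0.697
time_s: 22.3
eef_pos: [0.3857, 0.2679, 0.1372]
eef_rot: [-0.083, -0.702, -0.083, 0.702]
wrist_force: [-1.1, -0.1, -0.8]
opening: 0.697
shift [ 77.2 -14.4  -9. ] yaw -0.4 (or 179.6 ) jaw now -76.4 q6 1.69 t 22.3 xaxis [-0. -0. -1.] tcp [385.7 267.9 137.2] F [-1.1 -0.1 -0.8] open 0.697
```

```bash
python3 -m jog '[5,-7,-5,0,60,25,-14,-9,0,60,45,-14,-9,0,60,65,-14,-9,0,60,77,-14,-9,0,60]'
python3 -m jog '[0,0,0,0,60,0,0,0,0,60,0,0,0,0,60,0,0,0,0,60,0,0,0,0,60]'
python3 - <<'E'
from h import *
delta(391,284,22,104)
b=pic('scene','s12.png')
cv2.imwrite('pics/z12.png',cv2.resize(b[190:310,400:530],None,fx=5,fy=5,interpolation=2))
f=lambda p:(proj('scene',np.array(p)/1000)-[400,190])*5
t=1000*np.array(status.get_obs()['eef_pos']);print('pred rim centre',f(t+[0,0,39]),'per5x',f(t+[5,0,39])-f(t+[0,0,39]),'per5y',f(t+[0,5,39])-f(t+[0,0,39]))
E
```

```text
time_s: 22.8
eef_pos: [0.39, 0.2842, 0.0585]
eef_rot: [-0.084, -0.701, -0.084, 0.703]
wrist_force: [-1.4, -0.2, -0.3]
opening: 0.698
time_s: 23.3
eef_pos: [0.3912, 0.2845, 0.0611]
eef_rot: [0.084, 0.703, 0.084, -0.702]
wrist_force: [-0.2, -1.4, -1.2]
opening: 0.699
shift [39.1  0.4  0.4] yaw -0.4 (or 179.6 ) jaw now -76.4 q6 1.72 t 23.3 xaxis [ 0.001  0.001 -1.   ] tcp [391.2 284.5  61.1] F [-0.2 -1.4 -1.2] open 0.699
pred rim centre [364.38033651 213.02663263] per5x [-4.25376205  8.14775252] per5y [11.85096963  4.577849  ]
```

View pics/z12.png

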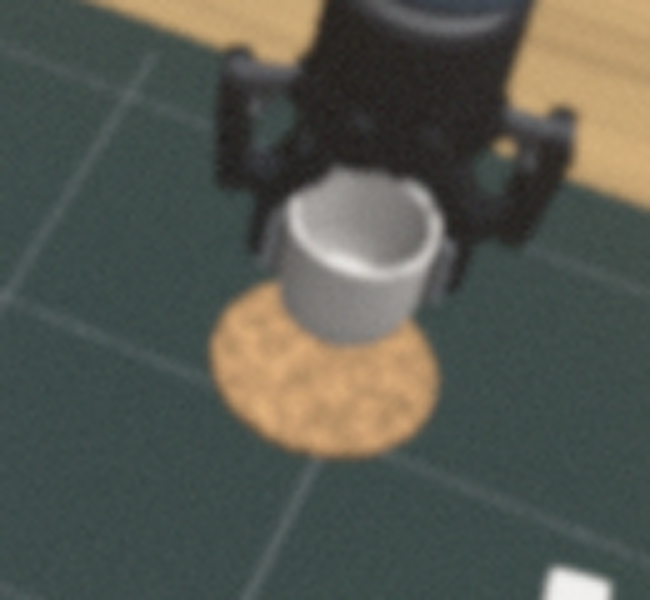

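Cup over the coaster, rim centre (366,225) in crop vs predicted (364,213): about 4 mm toward +x in the grip; I correct that and lower slowly.

```bash
python3 -m jog '[8,1,4,0,60,18,1,4,0,60,27,1,4,0,60,33,1,4,0,60,36,1,4,0,60]'
python3 -m jog '[0,0,0,0,60,1,0,0,0,60,2,0,0,0,60,3,0,0,0,60,3,0,0,0,60]'
```

```text
time_s: 23.85
eef_pos: [0.3863, 0.2821, 0.0231]
eef_rot: [-0.084, -0.701, -0.084, 0.703]
wrist_force: [0.4, 0.6, -1.4]
opening: 0.697
time_s: 24.35
eef_pos: [0.3871, 0.2824, 0.0214]
eef_rot: [0.084, 0.702, 0.084, -0.702]
wrist_force: [-0.0, 0.1, -0.4]
opening: 0.702
```

```bash
python3 -m jog '[0.5,0,0,0,60,1,0,0,0,60,1.5,0,0,0,60,2,0,0,0,60,2,0,0,0,60]'
```

```text
time_s: 24.85
eef_pos: [0.3872, 0.2824, 0.0212]
eef_rot: [-0.084, -0.702, -0.084, 0.702]
wrist_force: [-8.0, -4.7, 22.5]
opening: 0.697
```

```bash
python3 -m jog '[-0.5,0,0,0,60,-1,0,0,0,70,-1,0,0,0,75,-1,0,0,0,90,-1,0,0,0,90]'
python3 -m jog '[0,0,0,0,95,-10,0,0,0,95,-35,0,0,0,95,-75,0,0,0,95,-115,0,0,0,95]'
python3 - <<'E'
from h import *
delta(524,-13,120,100)
b=pic('scene','s13.png')
o=np.zeros((600,800,3),np.uint8);o[:480,:400]=cv2.resize(b[210:306,420:500],None,fx=5,fy=5,interpolation=2)
o[:,400:]=cv2.resize(b[190:310,270:350],None,fx=5,fy=5,interpolation=2);cv2.imwrite('pics/z13.png',o)
E
```

```text
time_s: 25.35
eef_pos: [0.3871, 0.2824, 0.0202]
eef_rot: [0.084, 0.702, 0.084, -0.702]
wrist_force: [-0.3, 0.0, -0.5]
opening: 0.9
time_s: 25.85
eef_pos: [0.3864, 0.2821, 0.1367]
eef_rot: [-0.084, -0.702, -0.084, 0.703]
wrist_force: [0.9, 0.5, -0.4]
opening: 0.95
shift [ 16.7 319.2 -64.2] yaw 3.6 (or -176.4 ) jaw now -76.4 q6 1.71 t 25.85 xaxis [-0.001 -0.    -1.   ] tcp [386.4 282.1 136.7] F [ 0.9  0.5 -0.4] open 0.95
```

View pics/z13.png

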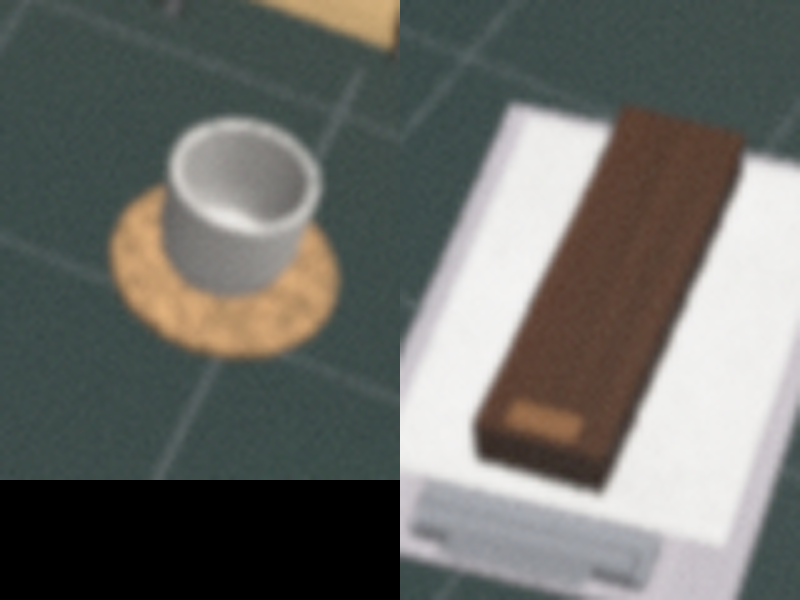

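Cup upright, near coaster centre. Numbers for the cup and box:

Run:
```python
from h import *
print('cup',onz('scene',420+245/5,210+176/5,.060)*1000,'coaster',onz('scene',420+225/5,210+268/5,.005)*1000)
P=[onz('scene',270+(u-400)/5,190+v/5,.032)[:2]*1000 for u,v in[(622,105),(745,135),(605,462),(478,428)]]
print('box',np.mean(P,0),np.round(P),[np.degrees(np.arctan2(*(P[i]-P[j])[::-1])) for i,j in((3,0),(2,1))])
a=pic('top','t14.png');h=cv2.cvtColor(a,cv2.COLOR_BGR2HSV);m=cv2.inRange(h,(0,40,0),(30,255,110));m[:170]=0;m[285:]=0;m[:,:290]=0;m[:,360:]=0
c=max(cv2.findContours(m,0,1)[0],key=cv2.contourArea);Q=np.array([onz('top',*p[0],.032)[:2]*1000 for p in c],np.float32);print(cv2.minAreaRect(Q))
```

```text
cup [390.69007884 283.95258703  60.        ] coaster [394.28766277 287.19325063   5.        ]
box [527.16944352  -8.5111244 ] [[440. -55.]
 [429.   1.]
 [615.  37.]
 [625. -17.]] [np.float64(11.80702577876203), np.float64(10.90361673725896)]
((522.5003662109375, -13.110969543457031), (186.45095825195312, 54.16530990600586), 10.31331729888916)
```

```bash
python3 -m jog '[0,45,-9,3,95,0,90,-18,3,95,0,135,-27,3,95,0,175,-35,3,95,0,210,-42,3,95]'
python3 -m jog '[0,40,-8,0,95,0,80,-16,0,95,0,109,-22,0,95,0,109,-22,0,95,0,109,-22,0,95]'
python3 -m jog '[0,0,0,0,95,0,0,0,0,95,0,0,0,0,95,0,0,0,0,95,0,0,0,0,95]'
python3 - <<'E'
from h import *
delta(525,-11,50,100.8)
E
```

```text
time_s: 26.45
eef_pos: [0.4777, 0.0862, 0.1353]
eef_rot: [0.065, 0.704, 0.065, -0.704]
wrist_force: [0.4, 0.6, -0.5]
opening: 0.953
time_s: 26.95
eef_pos: [0.5186, -0.0152, 0.1349]
eef_rot: [-0.065, -0.704, -0.065, 0.705]
wrist_force: [0.0, 0.2, 0.3]
opening: 0.947
time_s: 27.45
eef_pos: [0.519, -0.0145, 0.1354]
eef_rot: [0.066, 0.704, 0.066, -0.704]
wrist_force: [0.0, 0.9, -0.4]
opening: 0.948
shift [85.4 -2.3 -6.5] yaw -0.1 (or 179.9 ) jaw now -79.3 q6 1.13 t 27.45 xaxis [ 0. -0. -1.] tcp [519.  -14.5 135.4] F [ 0.   0.9 -0.4] open 0.948
```

```bash
python3 -m jog '[15,-2,-6,0,95,40,-2,-6,0,95,65,-2,-6,0,95,85,-2,-6,0,95,92,-2,-6,0,95]'
python3 -m jog '[8,0,0,0,95,16,0,0,0,95,24,0,0,0,95,30,0,0,0,95,30,0,0,0,95]'
python3 - <<'E'
from h import *
delta(525,-11,10,100.8)
E
```

```text
time_s: 27.95
eef_pos: [0.5229, -0.0113, 0.0412]
eef_rot: [-0.065, -0.703, -0.066, 0.705]
wrist_force: [-0.2, 0.1, -0.5]
opening: 0.952
time_s: 28.45
eef_pos: [0.5241, -0.0117, 0.0126]
eef_rot: [-0.065, -0.704, -0.066, 0.704]
wrist_force: [-1.0, 0.1, -0.4]
opening: 0.951
shift [ 2.6 -0.5 -1. ] yaw -0.2 (or 179.8 ) jaw now -79.4 q6 1.14 t 28.45 xaxis [-0.001  0.    -1.   ] tcp [524.1 -11.7  12.6] F [-1.   0.1 -0.4] open 0.951
```

```bash
python3 -m jog '[1,0,0,0,80,1,0,0,0,65,1,0,0,0,50,1,0,0,0,50,1,0,0,0,50]'
python3 -m jog '[0,0,0,0,50,0,0,0,0,50,0,0,0,0,50,-3,0,0,0,50,-6,0,0,0,50]'
python3 -m jog '[-15,0,0,0,50,-35,0,0,0,50,-55,0,0,0,50,-75,0,0,0,50,-85,0,0,0,50]'
python3 - <<'E'
from h import *
delta(636,-268,105,95.5)
b=pic('scene','s15.png')
cv2.imwrite('pics/z15.png',cv2.resize(b[150:320,250:370],None,fx=4,fy=3.5,interpolation=2)[:600])
E
```

```text
time_s: 28.95
eef_pos: [0.5251, -0.012, 0.0129]
eef_rot: [0.066, 0.704, 0.065, -0.704]
wrist_force: [-1.1, -0.1, 5.2]
opening: 0.655
time_s: 29.45
eef_pos: [0.5241, -0.0118, 0.0181]
eef_rot: [-0.065, -0.704, -0.066, 0.704]
wrist_force: [0.7, 1.0, -1.8]
opening: 0.663
time_s: 29.95
eef_pos: [0.5254, -0.012, 0.105]
eef_rot: [0.066, 0.705, 0.065, -0.703]
wrist_force: [0.5, 0.1, -1.4]
opening: 0.661
shift [  0.4 272.  -61.5] yaw 5.1 (or -174.9 ) jaw now -79.4 q6 1.14 t 29.95 xaxis [ 0.002 -0.001 -1.   ] tcp [525.4 -12.  105. ] F [ 0.5  0.1 -1.4] open 0.661
```

View pics/z15.png

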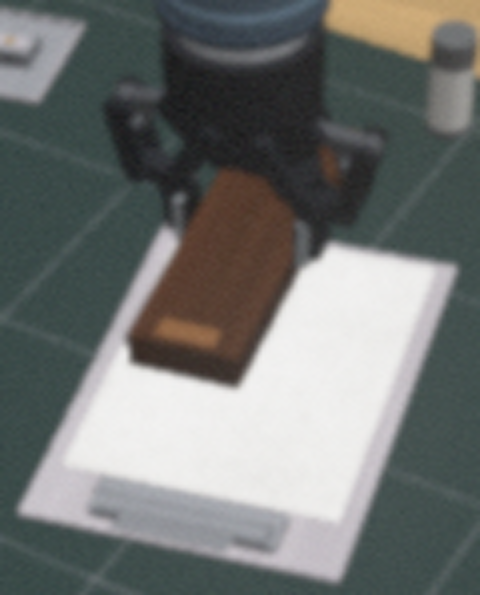

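Box held level. To the stand.

```bash
python3 -m jog '[0,25,-6,2,50,0,60,-14,4,50,0,95,-21,5,50,0,130,-30,5,50,0,165,-37,5,50]'
python3 -m jog '[0,30,-6,0,50,0,60,-10,0,50,0,80,-10,0,50,0,90,-10,0,50,0,90,-10,0,50]'
python3 -m jog '[0,0,0,0,50,0,0,0,0,50,0,0,0,0,50,0,0,0,0,50,0,0,0,0,50]'
python3 - <<'E'
from h import *
delta(636,-268,45,95.5)
E
```

```text
time_s: 30.5
eef_pos: [0.5913, -0.1682, 0.102]
eef_rot: [-0.034, -0.706, -0.035, 0.707]
wrist_force: [0.4, -0.6, -2.0]
opening: 0.664
time_s: 31.0
eef_pos: [0.6096, -0.2565, 0.1025]
eef_rot: [-0.034, -0.706, -0.034, 0.707]
wrist_force: [-0.3, 0.7, -1.9]
opening: 0.661
time_s: 31.5
eef_pos: [0.6103, -0.2553, 0.1035]
eef_rot: [0.035, 0.706, 0.035, -0.706]
wrist_force: [-0.0, 0.3, -1.4]
opening: 0.661
shift [ 58.5  15.2 -24.3] yaw 0.2 (or -179.8 ) jaw now -84.3 q6 0.9 t 31.5 xaxis [ 0. -0. -1.] tcp [ 610.3 -255.3  103.5] F [-0.   0.3 -1.4] open 0.661
```

```bash
python3 -m jog '[0,8,-12,0,50,5,15,-24,0,50,25,15,-24,0,50,45,15,-24,0,50,56,15,-24,0,50]'
python3 -m jog '[0,0,0,0,50,0,0,0,0,50,0,0,0,0,50,0,0,0,0,50,0,0,0,0,50]'
python3 - <<'E'
from h import *
delta(636,-268,17,95.5)
b=pic('scene','s16.png')
cv2.imwrite('pics/z16.png',cv2.resize(b[150:300,110:270],None,fx=4,fy=4,interpolation=2))
E
```

```text
time_s: 32.0
eef_pos: [0.6345, -0.2676, 0.0453]
eef_rot: [-0.034, -0.705, -0.035, 0.707]
wrist_force: [-0.8, 0.2, -1.2]
opening: 0.666
time_s: 32.5
eef_pos: [0.636, -0.2687, 0.0483]
eef_rot: [0.035, 0.707, 0.034, -0.706]
wrist_force: [-0.6, -0.8, -1.7]
opening: 0.662
shift [31.3 -0.7  0. ] yaw 0.1 (or -179.9 ) jaw now -84.4 q6 0.9 t 32.5 xaxis [ 0.001 -0.001 -1.   ] tcp [ 636.  -268.7   48.3] F [-0.6 -0.8 -1.7] open 0.662
```

View pics/z16.png

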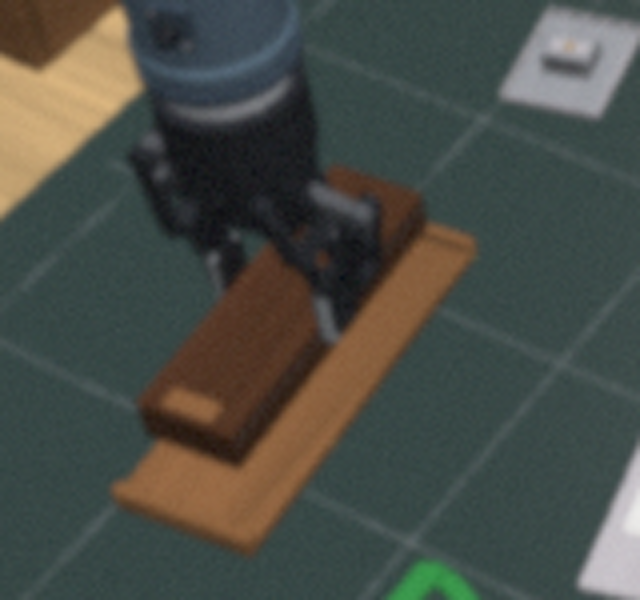

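Run:
```python
from h import *
g=lambda L,z:np.array([onz('scene',110+u/4,150+v/4,z)[:2]*1000 for u,v in L])
P=g([(143,405),(240,440),(425,195),(335,165)],.067);print(np.round(P),P.mean(0),[np.degrees(np.arctan2(*(P[a]-P[b])[::-1])) for a,b in((0,3),(1,2))])
```

```text
[[ 734. -281.]
 [ 727. -224.]
 [ 542. -245.]
 [ 547. -302.]] [ 637.51077411 -262.82050161] [np.float64(6.455568131122472), np.float64(6.483341002795554)]
```

Box centre (637.5,-263) vs stand (637.8,-266) in the same view, angle within 1°. Lowering.

```bash
python3 -m jog '[8,2,0,0,50,16,2,0,0,50,23,2,0,0,50,28,2,0,0,50,30,2,0,0,50]'
python3 -m jog '[0,0,0,0,50,1,0,0,0,50,1.5,0,0,0,50,1.5,0,0,0,50,1.5,0,0,0,50]'
```

```text
time_s: 33.05
eef_pos: [0.6351, -0.27, 0.0169]
eef_rot: [-0.034, -0.706, -0.035, 0.707]
wrist_force: [-7.0, 4.6, 12.4]
opening: 0.66
time_s: 33.55
eef_pos: [0.6358, -0.2704, 0.017]
eef_rot: [-0.035, -0.706, -0.035, 0.706]
wrist_force: [-3.9, 2.0, 7.7]
opening: 0.663
```

```bash
python3 -m jog '[0,0,0,0,75,0,0,0,0,90,0,0,0,0,95,0,0,0,0,95,0,0,0,0,95]'
python3 -m jog '[-10,0,0,0,95,-40,0,0,0,95,-80,0,0,0,95,-120,0,0,0,95,-150,0,0,0,95]'
python3 -m jog '[0,-40,40,0,95,0,-80,80,0,95,0,-120,120,0,95,0,-150,150,0,95,0,-150,150,0,95]'
python3 -m jog '[0,0,0,0,95,0,0,0,0,95,0,0,0,0,95,0,0,0,0,95,0,0,0,0,95]'
python3 - <<'E'
from h import *
pic('scene','s17.png');pic('top','t17.png')
E
```

```text
time_s: 34.05
eef_pos: [0.6357, -0.2703, 0.0156]
eef_rot: [-0.035, -0.706, -0.035, 0.706]
wrist_force: [0.3, 0.1, 0.6]
opening: 0.948
time_s: 34.55
eef_pos: [0.6366, -0.2708, 0.1699]
eef_rot: [0.036, 0.707, 0.034, -0.705]
wrist_force: [0.4, 0.0, -0.0]
opening: 0.95
time_s: 35.05
eef_pos: [0.4676, -0.1322, 0.1652]
eef_rot: [-0.034, -0.705, -0.036, 0.707]
wrist_force: [-0.3, 0.4, -0.1]
opening: 0.949
time_s: 35.55
eef_pos: [0.4722, -0.1364, 0.1657]
eef_rot: [-0.035, -0.706, -0.035, 0.706]
wrist_force: [0.3, -1.0, 0.4]
opening: 0.952
```

View pics/s17.png

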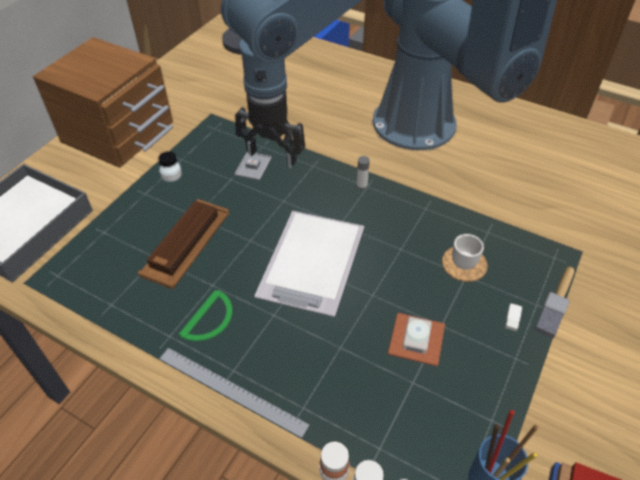

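All four are on their places, ink bottle standing at (170,167). A numeric check of the box on its stand, then hand in.

```bash
python3 - <<'E'
from h import *
im=cv2.imread('pics/t17.png');h=cv2.cvtColor(im,cv2.COLOR_BGR2HSV);m=cv2.inRange(h,(0,40,0),(30,255,110))
k=np.zeros_like(m);k[115:245,410:480]=255;m&=k
c=max(cv2.findContours(m,0,1)[0],key=cv2.contourArea);Q=np.array([onz('top',*p[0],.036)[:2]*1000 for p in c],np.float32);print('box',cv2.minAreaRect(Q),'stand 634.1 -269.6 5.4deg')
E
python3 -c "from bench import hand_in;print(hand_in())"
```

```text
box ((661.5543212890625, -265.1183776855469), (133.89859008789062, 73.89813995361328), 5.2538251876831055) stand 634.1 -269.6 5.4deg
the job is handed in; nothing more can be done
None
```

The mask measured 134 x 74 mm, not 190 x 58, so it did not isolate the box. I'll check again offline from the saved scene picture.

Run:
```python
from h import *
im=cv2.imread('pics/s17.png');g=cv2.cvtColor(im,cv2.COLOR_BGR2HSV)
for V in(85,100,115):
    m=cv2.inRange(g,(0,40,0),(25,255,V));k=np.zeros_like(m);k[195:280,140:230]=255;m&=k
    c=max(cv2.findContours(m,0,1)[0],key=cv2.contourArea);Q=np.array([onz('scene',*p[0],.025)[:2]*1000 for p in c],np.float32);print(V,cv2.minAreaRect(Q))
```

```text
the job is handed in; nothing more can be done
```

The job is handed in at about 36 s of the 128 s allowed, but my last check of the box's position failed. I moved the sharpener to the tray, the dispenser to the tile, the cup to the coaster, and then the box to the stand.

- **Final picture:** all four things sit upright on their places, the ink bottle is standing, and the gripper is clear and raised.
- **Sharpener and dispenser:** close-ups after release showed each within a few mm of the middle of its place.
- **Cup:** it measured about 5 mm from the coaster's centre. It was pressed down with about 22 N before I released it.
- **Box:** before lowering, it measured about 3 mm from the stand's centre and within 1° of its axis, in the same view. I then shifted it about 2 mm to correct this. It touched down at the expected height and the release was clean.
- **Failed check:** the last measurement, from the top view, put the box's centre 27 mm along from the stand's. It fitted a 134 x 74 mm patch, not the 190 x 58 mm box, so I think the mask missed part of the box, perhaps behind the arm. That script ran in the same command as the hand-in, so I could not act on it. The repeat from the saved scene picture was refused once the job was handed in.

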